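Seat the terminal block on its locating pin

TASK

One end of the tan terminal block is propped up on the locating pin of its aluminium plate. Nudge the block along its plate, without lifting it away, until its hole drops over the pin and it lies flat on the plate. Leave the black backshell, propped on the other plate, as it is.

Things in the scene. Friction and masses are not known exactly. Their poses are not given: they have to be found in the camera images.
- terminal_block: Tan block, brass screws on top, 120 mm long (x), 56 wide (y), 22 thick (z), 0.17 kg. Round 34 mm hole right through its middle. Origin: hole centre at the underside. x points from the low end (on the plate, robot side) to the raised end on the pin. Leans about 9 degrees, pin 30 to 55 mm ahead of the hole: slide it that way, gripped across y near the low end or pushed. Let go, it falls flat.
- pin (a point): Foot centre of the fixed steel pin on the top face of the tan block's plate: 14 mm diameter, 16 mm tall, round top, z up. Hidden by the block at first. Aluminium plate 180 (x) x 110 mm, its top face 12 mm above the work surface; pin on its long centre line, 65 mm from the far short edge, where two engraved black lines, which run to the plate's edges, cross.
- backshell: Black plastic part of the same outline and hole (120 x 56 x 22 mm, with a 26 mm round collar lying on top at its low end), propped likewise on the pin of a second, identical plate. Origin and axes as for the tan block. To be left alone.
There are look-alikes about, which are no part of the job. What is meant by the terminal_block is not turquoise, and is the smaller of those in its own colour.

How it is judged:
By the outcome, as a careful person would: the job done as asked, in the order asked, and still so for the second after the job is handed in, with the robot touching nothing.
It also fails if it takes over 32 s, if anything falls off the work surface, if the arm or the gripper's body presses on something with over 40 N, if the wrist force passes 120 N, or if a joint passes its speed limit or range.

ROBOT

A 7-joint arm with a two-finger parallel gripper is mounted at the origin on the work surface. World frame = base frame: x ahead of the robot, y to its left, z up, the work surface at z = 0. Lengths are in m, angles in rad, forces in N, time in s.
With the tool pointing down it reaches from about 0.425 to 0.825 m from the base axis. Payload 3.6 kg.
Tool frame: the origin (TCP) lies at the very end of the fingers, on their centre line; the grasp point (between the pads) lies 19 mm behind it; z points along the fingers, y is the line along which they close (so a half turn about z gives the same grasp; the last joint's range is limited). The gripper opens to 93 mm and grips with 3 to 60 N. Pads are 15 mm wide; open, the fingers measure 128 mm over their backs; the gripper's body (75 mm by 188 mm) begins 65 mm behind the grasp point.
Start: joints at [1.105, 0.615, -0.013, 1.423, 0.008, 1.103, -0.04], TCP at [0.277, -0.588, 0.219] pointing down, gripper open.
Joint ranges: [-3.12, 3.12], [-0.3, 2.06], [-1.34, 1.32], [0.26, 2.42], [-1.36, 4.5], [0.01, 1.98], [-2.84, 2.84]. Speed limits (rad/s): [2.79, 2.79, 3.14, 3.14, 3.14, 3.14, 3.14].

INTERFACE

Orientations are given as a unit quaternion [w, x, y, z].
In Python, from cell import robot gives the robot as it stands.
- The arm moves only by the tool carry_out, never from a script. Its argument "series" is a list of rows, each an object of numbers: "gripper": the closure in counts, from 0 (fully open) to 255 (shut); "x", "y", "z": the shift along the tool's x, y, z in cm; "turn": the turn about the tool's z in degrees. In form: [{"gripper": .., "x": .., "y": .., "z": .., "turn": ..}, ...]. A call has 1 to 8 rows; each row shifts and turns the commanded pose from where the row before left it, along the tool's axes as they then stand; what a row does not reach is not made up. A row lasts 1/12 s, in which the tool goes at most 41.7 mm and 7.16 degrees, less where a joint would pass 70% of its speed; a pose out of reach is approached as far as the arm can. A call is refused whole if a number of a shift passes 4.17 or a number of a turn 7.16, either way. A call with a gripper value outside its range is refused whole. The fingers move at their own pace and stop on an object; "squeeze" is the grip in N (left out, the last holds). Time passes only in rows, so rows that do not move let the fingers close. It gives the time, the measured TCP pose, the force, the opening and the grip force at its end, in the units of the state.
- robot.observe(): the state, without advancing time (a new reading comes with each control period).
- robot.capture(name): name is "side" or "top" or "wrist"; returns a dict with "frame" (420x560x3 uint8, red, green, blue), "vertical_fov" (degrees; the focal length in pixels is half the picture's height over the tangent of half this angle, whatever the lens; pixels are square), "cx", "cy" (the principal point, pixels), "extrinsics" (4x4, takes a point from world to camera coordinates). Camera axes: x right, y up, looking along -z (the intrinsics and any distortion apply to the point x, -y, -z); pixel columns grow to the right and rows downward; lengths in m; the calibration is good to about 2 mm. The wrist camera is an equidistant fisheye: a pixel r from the principal point sees the ray r / f radians off the axis. A picture is of the moment at which its call begins. There is no depth.
- robot.finish_job(): hands the job in; it is judged then, once.
The state is a dict: "time_s": time; "joint_positions": joint angles; "dq": joint speeds; "joint_torque": joint torques, N m; "position": TCP position; "tool_rot": TCP orientation; "force": force on the tool from outside, world axes, zero at the start; "moment": the same for the moment, N m; "grip_width": finger opening in m; "finger_force": force on a finger pad.
Only numpy, scipy, OpenCV 4.12 (cv2) and the standard library are available. Lean on these libraries where they do the work, as an engineer would, in place of code of your own. Each camera call takes 0.05 s, during which the arm holds its last target. There are 200 camera calls.

## Working session

There is one attempt and no reset: what is moved stays moved. The work goes in short steps, Python scripts to look and compute and a tool call to move; the robot and the scene stay as the last step left them, time stands still between calls to the robot, and variables do not carry over. Pictures are saved under pics/ and viewed, at most 10 in all, crops included, and the job is handed in when it is done.

Besides the shell and the picture viewer there is one more tool, called after "Call:" as name(argument=value, ...) on one line, values as JSON. carry_out: Moves the arm, as the interface text tells. Its arguments: {"type":"object","properties":{"series":{"type":"array","items":{"type":"object","properties":{"gripper":{"type":"number"},"x":{"type":"number"},"y":{"type":"number"},"z":{"type":"number"},"turn":{"type":"number"}}}},"squeeze":{"type":"number"}},"required":["series"]}

```bash
mkdir -p pics; ls; cat > h.py <<'E'
import numpy as np, cv2
from cell import robot
def cap(n,save=None):
    c=robot.capture(n)
    if save: cv2.imwrite('pics/'+save,cv2.cvtColor(c['frame'],cv2.COLOR_RGB2BGR))
    return c
def ray(c,u,v):
    H=c['frame'].shape[0]; f=H/2/np.tan(np.radians(c['vertical_fov'])/2)
    a=(u-c['cx'])/f; b=(v-c['cy'])/f
    if c.get('fish'):
        r=np.hypot(a,b); s=np.sin(r)/r if r>1e-9 else 1; d=np.array([a*s,-b*s,-np.cos(r)])
    else: d=np.array([a,-b,-1.])
    E=np.array(c['extrinsics']); R=E[:3,:3]; return -R.T@E[:3,3], R.T@d
def plane(c,u,v,z):
    o,d=ray(c,u,v); return o+d*(z-o[2])/d[2]
E
python3 - <<'E'
from h import *
s=robot.observe(); print(s)
for n in ['top','side']:
    c=cap(n,n+'0.png'); print(n,[k for k in c],c['vertical_fov'],c['cx'],c['cy'],np.round(ray(c,280,210),3))
E
```

```text
pics
{'time_s': 0.0, 'joint_positions': array([ 1.10448866,  0.61592993, -0.01265662,  1.4248772 ,  0.00812241,
        1.10338975, -0.04041106]), 'dq': array([ 0.00012673, -0.00160485,  0.00189214, -0.00190576, -0.00053548,
       -0.00082919, -0.00248508]), 'joint_torque': array([-6.26760029e-04, -4.58942986e+01,  2.09018905e-01, -1.65748805e+01,
       -6.10839576e-02,  2.04130897e-02,  2.39398723e-04]), 'position': array([ 0.2764365 , -0.58742203,  0.2174813 ]), 'tool_rot': array([-1.24242988e-03,  9.75906912e-01,  2.18183565e-01, -2.94773403e-04]), 'force': array([ 0.0569795 ,  0.7202065 , -0.13807104]), 'moment': array([-0.06969721,  0.03907718, -0.04931912]), 'finger_force': 0.0, 'grip_width': 0.092889687440496}
top ['frame', 'vertical_fov', 'cx', 'cy', 'extrinsics'] 48.465283314546106 285.3466923691088 212.85849720966067 [[ 0.483 -0.097  1.075]
 [ 0.107  0.035 -0.994]]
side ['frame', 'vertical_fov', 'cx', 'cy', 'extrinsics'] 49.889478692385815 278.8154947623178 209.2038712859329 [[ 0.189  0.471  0.675]
 [ 0.423 -0.602 -0.677]]
```

View pics/top0.png

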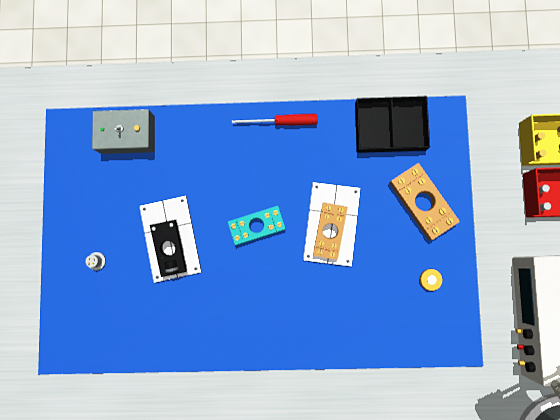

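View pics/side0.png

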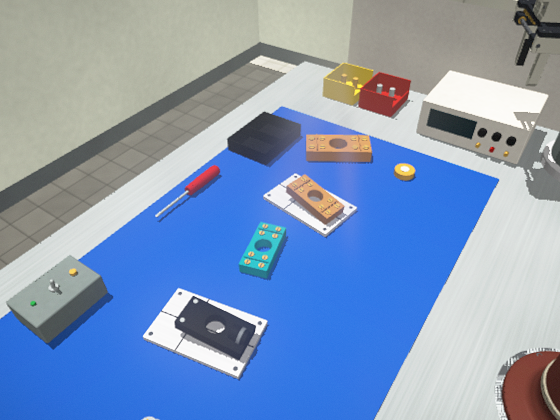

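The candidates in the top view are:
- the tan block on the white plate at (331,231)
- a larger tan block lying on the mat at (424,202)
- a turquoise block at (256,225)
- the black backshell at (168,248), on the other plate

I choose (331,231): it is tan, the smaller of the two, and propped on a plate. Next I'll check it in a crop and measure it.

```bash
python3 - <<'E'
from h import *
c=cap('top'); f=c['frame']
cv2.imwrite('pics/crop1.png',cv2.cvtColor(cv2.resize(f[170:280,285:465],None,fx=4.4,fy=4.4,interpolation=cv2.INTER_CUBIC),cv2.COLOR_RGB2BGR))
hsv=cv2.cvtColor(f,cv2.COLOR_RGB2HSV)
def rect(m,z,name,ctr):
    n,l,st,ce=cv2.connectedComponentsWithStats(m.astype(np.uint8))
    for i in range(1,n):
        x,y,w,h,a=st[i]
        if a>300 and x<=ctr[0]<x+w and y<=ctr[1]<y+h and w<120:
            pts=cv2.findContours((l==i).astype(np.uint8),cv2.RETR_EXTERNAL,cv2.CHAIN_APPROX_NONE)[0][0][:,0]
            P=np.array([plane(c,u,v,z)[:2] for u,v in pts]).astype(np.float32)
            r=cv2.minAreaRect(P*1000); b=cv2.boxPoints(r); print(name,a,np.round(r[0]),np.round(r[1]),round(r[2],1),np.round(b).tolist())
tan=(hsv[...,0]>8)&(hsv[...,0]<25)&(hsv[...,1]>80)&(hsv[...,2]>90)
white=(hsv[...,1]<40)&(hsv[...,2]>170)
rect(white|tan,0.012,'plate',(331,225))
rect(tan,0.035,'block',(331,231)); rect(tan,0.022,'big',(424,202))
E
```

```text
plate 3572 [ 563. -177.] [109. 181.] 81.4 [[466.0, -217.0], [645.0, -244.0], [661.0, -136.0], [482.0, -109.0]]
block 1148 [ 546. -170.] [ 57. 121.] 76.9 [[481.0, -184.0], [598.0, -211.0], [611.0, -156.0], [494.0, -129.0]]
big 1986 [ 608. -387.] [160.  76.] 31.9 [[520.0, -397.0], [560.0, -462.0], [696.0, -377.0], [656.0, -312.0]]
```

View pics/crop1.png

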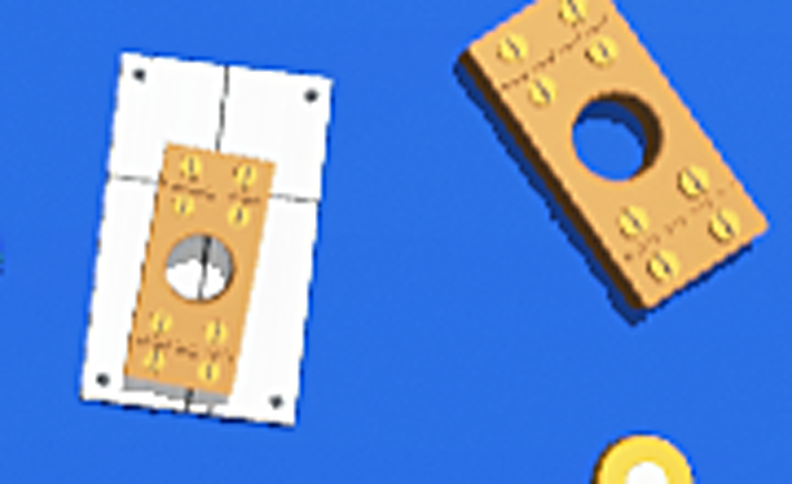

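The crop confirms it: the small tan block is propped on its plate, with the hole at crop (200,268) and the engraved lines crossing under its raised half near (212,188). My measurements:
- **Sizes:** plate 109×181 mm, block 57×121 mm and look-alike 76×160 mm, all as expected.
- **Pin:** about (0.589,-0.180).
- **Underside hole centre:** about (0.549,-0.171), with block yaw about -13°. That leaves about 40 mm to slide along the block's x.

I'll push on the low end with both fingers nearly closed.

Call:
carry_out(series=[{"gripper":214,"turn":6.4},{"gripper":214,"turn":6.4},{"gripper":214,"turn":6.4},{"gripper":214,"turn":6.4},{"gripper":214,"turn":6.4},{"gripper":214,"turn":6.4},{"gripper":214},{"gripper":214}], squeeze=10)

```text
$.series[0]: bad value
```

Call:
carry_out(series=[{"gripper":214,"x":0.5,"y":-2.9,"z":-0.2},{"gripper":214,"x":0.5,"y":-2.9},{"gripper":214,"x":0.5,"y":-2.9},{"gripper":214,"x":0.5,"y":-2.9},{"gripper":214,"x":0.5,"y":-2.9},{"gripper":214,"x":0.5,"y":-2.9},{"gripper":214,"x":0.5,"y":-2.9},{"gripper":214,"x":0.5,"y":-2.9}])

```text
$.series[0]: bad value
```

Call:
carry_out(series=[{"gripper":214,"x":0,"y":0,"z":0,"turn":6.4},{"gripper":214,"x":0,"y":0,"z":0,"turn":6.4},{"gripper":214,"x":0,"y":0,"z":0,"turn":6.4},{"gripper":214,"x":0,"y":0,"z":0,"turn":6.4},{"gripper":214,"x":0,"y":0,"z":0,"turn":6.4},{"gripper":214,"x":0,"y":0,"z":0,"turn":6.4},{"gripper":214,"x":0,"y":0,"z":0,"turn":0}], squeeze=10)

```text
time_s: 0.73
position: [0.2769, -0.5877, 0.2182]
tool_rot: [-0.0, 0.993, -0.116, -0.0]
force: [0.2, -0.2, -0.1]
grip_width: 0.051
finger_force: 0.0
```

Call:
carry_out(series=[{"gripper":214,"x":0.5,"y":-2.9,"z":0,"turn":0},{"gripper":214,"x":0.5,"y":-2.9,"z":0,"turn":0},{"gripper":214,"x":0.5,"y":-2.9,"z":0,"turn":0},{"gripper":214,"x":0.5,"y":-2.9,"z":0,"turn":0},{"gripper":214,"x":0.5,"y":-2.9,"z":0,"turn":0},{"gripper":214,"x":0.5,"y":-2.9,"z":0,"turn":0},{"gripper":214,"x":0.5,"y":-2.9,"z":0,"turn":0},{"gripper":214,"x":0.5,"y":-2.9,"z":0,"turn":0}])

```text
time_s: 1.4
position: [0.369, -0.3699, 0.2186]
tool_rot: [-0.0, 0.994, -0.113, -0.0]
force: [-0.3, 0.1, -0.2]
grip_width: 0.015
finger_force: 0.0
```

Call:
carry_out(series=[{"gripper":214,"x":0.5,"y":-2.9,"z":1.0,"turn":0},{"gripper":214,"x":0.5,"y":-2.9,"z":1.0,"turn":0},{"gripper":214,"x":0.5,"y":-2.9,"z":1.0,"turn":0},{"gripper":214,"x":0.5,"y":-2.9,"z":1.0,"turn":0},{"gripper":214,"x":0.5,"y":-2.9,"z":1.0,"turn":0},{"gripper":214,"x":0.5,"y":-2.9,"z":1.0,"turn":0},{"gripper":214,"x":0.5,"y":-2.9,"z":1.0,"turn":0},{"gripper":214,"x":0,"y":0,"z":0,"turn":0}])

```text
time_s: 2.07
position: [0.4507, -0.174, 0.1469]
tool_rot: [-0.003, 0.994, -0.108, -0.001]
force: [0.9, 1.0, 0.7]
grip_width: 0.0144
finger_force: 0.0
```

```bash
python3 - <<'E'
from h import *
c=cap('wrist','w1.png'); print(c['vertical_fov'],c['cx'],c['cy'])
s=robot.observe(); print(s['time_s'],s['position'],s['grip_width'])
E
```

```text
65.70646984690485 278.4612325760533 206.59278643615622
2.1167 [ 0.44984137 -0.17764485  0.14766168] 0.014770269293371167
```

View pics/w1.png

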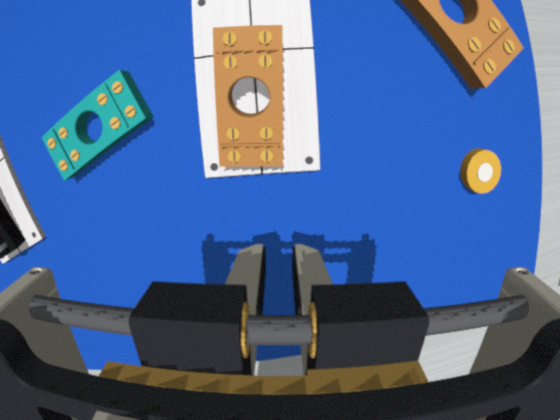

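The wrist view shows the block with its low edge at about (217..284,168), its hole at (250,96) and the cross-line running from (195,51) to (314,47). The plate's axis line goes from (250,2) to (262,172). The fingers are below, at about (270,250). Casting these points:

```bash
python3 - <<'E'
from h import *
c=cap('wrist'); c['fish']=1; P=lambda u,v,z:np.round(plane(c,u,v,z)[:2]*1000,1)
print('low top edge',P(217,168,.034),P(284,168,.034),'hi edge',P(214,28,.0525),P(282,26,.0525))
print('hole top',P(250,96,.043)); 
l=[P(195,51,.012),P(314,47,.012)];a=[P(250,2,.012),P(262,172,.012)]
print('pin lines',l,a, 'near plate corners',P(207,178,.012),P(320,172,.012))
A=np.array([l[1]-l[0],-(a[1]-a[0])]).T; t=np.linalg.solve(A,a[0]-l[0]); print('pin',l[0]+t[0]*(l[1]-l[0]))
s=robot.observe(); print(s['time_s'],s['position'],s['tool_rot'])
E
```

```text
low top edge [ 491.8 -131. ] [ 478.4 -188.9] hi edge [ 608.2 -159.9] [ 596.  -213.2]
hole top [ 545.8 -175. ]
pin lines [array([ 603.4, -132.1]), array([ 580.4, -240. ])] [array([ 637.2, -192.4]), array([ 475.3, -167.1])] near plate corners [ 481.7 -113.7] [ 463.4 -221. ]
pin [ 592.05038439 -185.34450108]
2.1667 [ 0.44929521 -0.18040807  0.14825127] [-2.67306047e-04  9.93700344e-01 -1.12068049e-01 -5.54366401e-04]
```

The wrist and top views agree to about 4 mm: 41–43 mm to go along about -12.8°, with the tool already at -12.9°. I'll line up behind the low end and descend.

Call:
carry_out(series=[{"gripper":214,"x":0.1,"y":-1.0,"z":1.5,"turn":0},{"gripper":214,"x":0.1,"y":-1.0,"z":1.5,"turn":0},{"gripper":214,"x":0.1,"y":-0.9,"z":1.5,"turn":0},{"gripper":214,"x":0,"y":0,"z":1.5,"turn":0},{"gripper":214,"x":0,"y":0,"z":1.5,"turn":0},{"gripper":214,"x":0,"y":0,"z":1.5,"turn":0},{"gripper":214,"x":0,"y":0,"z":0,"turn":0},{"gripper":214,"x":0,"y":0,"z":0,"turn":0}])

```text
time_s: 2.83
position: [0.4581, -0.1557, 0.0587]
tool_rot: [0.0, 0.993, -0.116, -0.0]
force: [0.5, -0.1, -0.3]
grip_width: 0.0147
finger_force: 0.0
```

```bash
python3 - <<'E'
from h import *
s=robot.observe(); p=s['position'];q=s['tool_rot']; print(s['time_s'],p,s['force'])
a=2*np.arctan2(q[2],q[1]); d=np.array([.486,-.158])-p[:2]
print('tool angle',np.degrees(a),'low edge ahead along tool x, y (cm):',100*(d@[np.cos(a),np.sin(a)]),100*(d@[np.sin(a),-np.cos(a)]))
E
```

```text
2.8333 [ 0.45807654 -0.15567933  0.05866393] [ 0.50949809 -0.10872745 -0.25390802]
tool angle -13.282420983893541 low edge ahead along tool x, y (cm): 2.7709662347512087 -0.4156859682141401
```

Call:
carry_out(series=[{"gripper":214,"x":0,"y":-0.4,"z":1.0,"turn":0},{"gripper":214,"x":0,"y":0,"z":1.0,"turn":0},{"gripper":214,"x":0,"y":0,"z":1.0,"turn":0},{"gripper":214,"x":0,"y":0,"z":1.0,"turn":0},{"gripper":214,"x":0.6,"y":0,"z":0,"turn":0},{"gripper":214,"x":0.6,"y":0,"z":0,"turn":0},{"gripper":214,"x":0,"y":0,"z":0,"turn":0},{"gripper":214,"x":0,"y":0,"z":0,"turn":0}])

```text
time_s: 3.5
position: [0.4723, -0.1534, 0.019]
tool_rot: [0.0, 0.993, -0.115, 0.001]
force: [1.0, 0.2, -0.1]
grip_width: 0.0148
finger_force: 0.0
```

```bash
python3 - <<'E'
from h import *
s=robot.observe(); print(s['time_s'],s['position'],s['force'])
c=cap('side'); f=c['frame'][120:270,230:390]; cv2.imwrite('pics/s1.png',cv2.cvtColor(cv2.resize(f,None,fx=4,fy=4,interpolation=cv2.INTER_CUBIC),cv2.COLOR_RGB2BGR))
E
```

```text
3.5 [ 0.47229288 -0.15336839  0.0190056 ] [ 1.0393821   0.16303546 -0.10542744]
```

View pics/s1.png

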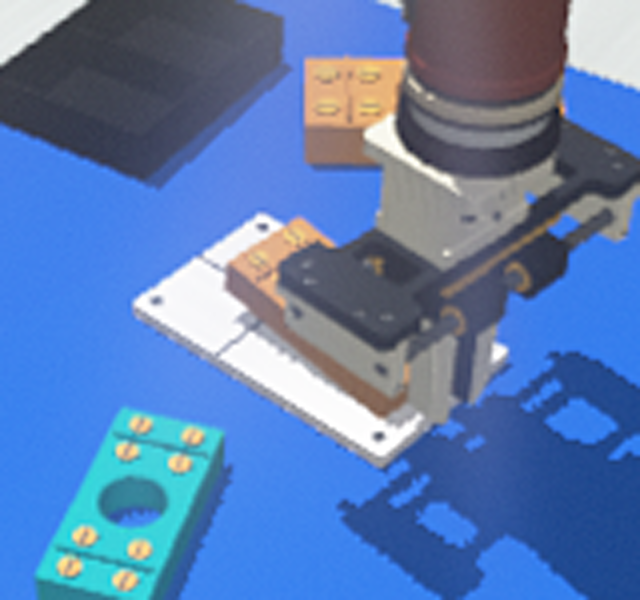

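The side view shows the fingers just behind the low end at (410,400), above the plate, with the block still propped. Now I'll push slowly.

Call:
carry_out(series=[{"gripper":214,"x":0.4,"y":0,"z":0,"turn":0},{"gripper":214,"x":0.4,"y":0,"z":0,"turn":0},{"gripper":214,"x":0.4,"y":0,"z":0,"turn":0},{"gripper":214,"x":0.4,"y":0,"z":0,"turn":0},{"gripper":214,"x":0.4,"y":0,"z":0,"turn":0},{"gripper":214,"x":0.4,"y":0,"z":0,"turn":0},{"gripper":214,"x":0.4,"y":0,"z":0,"turn":0},{"gripper":214,"x":0,"y":0,"z":0,"turn":0}])

```text
time_s: 4.22
position: [0.5005, -0.1599, 0.0187]
tool_rot: [0.0, 0.993, -0.115, 0.002]
force: [-0.6, -0.2, -0.5]
grip_width: 0.0153
finger_force: 0.3
```

```bash
python3 - <<'E'
from h import *
s=robot.observe(); print(s['time_s'],s['position'],s['force'])
c=cap('wrist','w2.png')
E
```

```text
4.2167 [ 0.50053915 -0.15994759  0.01870241] [-0.60123474 -0.24663599 -0.54712092]
```

View pics/w2.png

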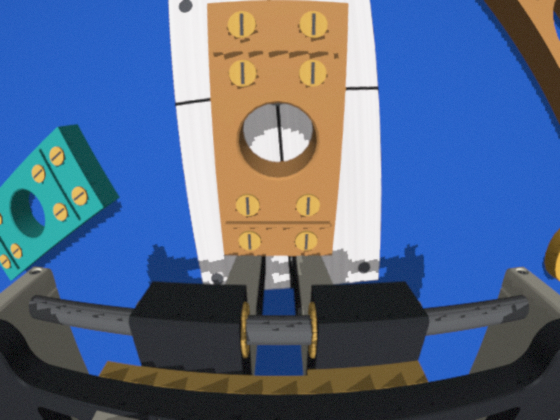

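The wrist view shows the fingers against the low edge at row 255 and the hole at (278,135). The cross-line now runs from (177,102) to (378,88), just ahead of the hole, and the block is straight.

```bash
python3 - <<'E'
from h import *
c=cap('wrist'); c['fish']=1; P=lambda u,v,z:plane(c,u,v,z)[:2]*1000
h=P(278,133,.0455); l=[P(177,102,.012),P(378,88,.012)]; a=[P(279,112,.012),P(282,160,.012)]
e=[P(225,255,.034),P(332,255,.034)]
A=np.array([l[1]-l[0],-(a[1]-a[0])]).T; t=np.linalg.solve(A,a[0]-l[0]); pin=l[0]+t[0]*(l[1]-l[0])
d=np.array([.9735,-.2287]); n=np.array([.2287,.9735]); hu=h+4*d
print('hole underside',hu,'pin',pin,'low edge',e,'block centre from edge',np.mean(e,0)+64*d,'to go',(pin-hu)@d,'lat',(pin-hu)@n)
print('to (590.5,-183):',(np.array([590.5,-183])-hu)@d,(np.array([590.5,-183])-hu)@n)
E
```

```text
hole underside [ 573.50316571 -177.10421406] pin [ 589.32527815 -180.5868625 ] low edge [array([ 514.62023282, -134.78702719]), array([ 501.85134865, -189.18259003])] block centre from edge [ 570.53979073 -176.62160861] to go 16.199308155714206 lat 0.22815885665011795
to (590.5,-183): 17.89478442737659 -1.8523716121471274
```

Call:
carry_out(series=[{"gripper":214,"x":0.4,"y":0,"z":0,"turn":0},{"gripper":214,"x":0.4,"y":0,"z":0,"turn":0},{"gripper":214,"x":0.4,"y":0,"z":0,"turn":0},{"gripper":214,"x":0.4,"y":0,"z":0,"turn":0},{"gripper":214,"x":0,"y":0,"z":0,"turn":0},{"gripper":214,"x":0,"y":0,"z":0,"turn":0}])

```text
time_s: 4.82
position: [0.5151, -0.1633, 0.0187]
tool_rot: [0.0, 0.993, -0.115, 0.001]
force: [-0.8, -0.3, -0.8]
grip_width: 0.015
finger_force: 0.0
```

```bash
python3 - <<'E'
from h import *
s=robot.observe(); print(s['time_s'],s['position'],s['force'])
c=cap('wrist','w3.png')
E
```

```text
4.8167 [ 0.51506293 -0.16329483  0.01871406] [-0.81126536 -0.31402962 -0.8024893 ]
```

View pics/w3.png

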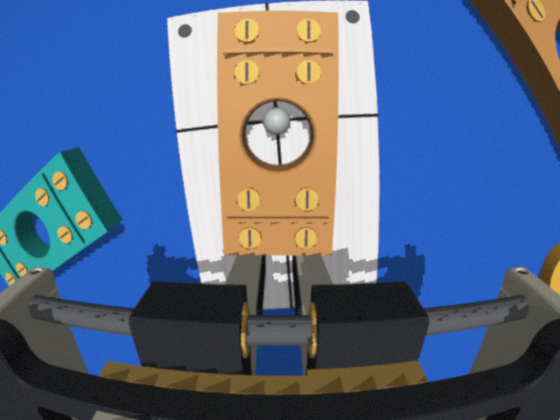

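The block has dropped. The pin is visible inside the hole at (277,122) with clearance all round, and the block looks flat. I'll back off, lift and verify.

Call:
carry_out(series=[{"gripper":214,"x":-1.0,"y":0,"z":0,"turn":0},{"gripper":214,"x":-1.0,"y":0,"z":0,"turn":0},{"gripper":214,"x":-1.0,"y":0,"z":0,"turn":0},{"gripper":214,"x":0,"y":0,"z":-3.0,"turn":0},{"gripper":214,"x":0,"y":0,"z":-3.0,"turn":0},{"gripper":214,"x":0,"y":0,"z":-3.0,"turn":0},{"gripper":214,"x":0,"y":0,"z":-3.0,"turn":0},{"gripper":214,"x":0,"y":0,"z":0,"turn":0}])

```text
time_s: 5.53
position: [0.4888, -0.1576, 0.1442]
tool_rot: [0.001, 0.993, -0.115, 0.006]
force: [-0.0, 0.2, 0.2]
grip_width: 0.0147
finger_force: 0.0
```

```bash
python3 - <<'E'
from h import *
c=cap('side'); f=c['frame'][130:390,130:400]; cv2.imwrite('pics/s2.png',cv2.cvtColor(cv2.resize(f,None,fx=2.3,fy=2.3,interpolation=cv2.INTER_CUBIC),cv2.COLOR_RGB2BGR))
print(robot.observe()['position'])
E
```

```text
[ 0.48730769 -0.15702624  0.14173853]
```

View pics/s2.png

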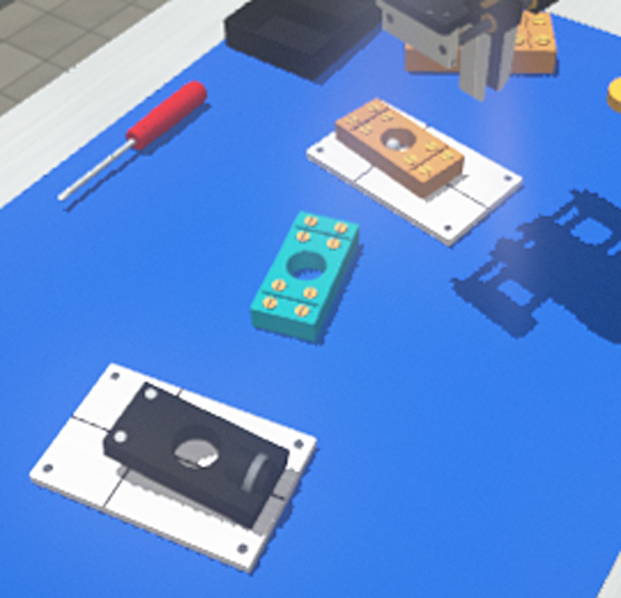

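The side view shows the tan block flat on its plate at (400,145), with the pin in its hole. The backshell at (195,455) is still propped, and the gripper is clear of everything.

```bash
python3 -c "
from cell import robot
print(robot.finish_job())"
```

```text
the job is handed in; nothing more can be done
None
```

The tan terminal block lies flat on its plate with its hole over the pin, the backshell was not touched and is still propped, and the job is handed in (about 5.6 s on the robot's clock).

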